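# Pack the smoked-fish delivery tray

### The job

Pack the customer's order in the delivery tray at the fish stall: lay the whole curled fish in the large round dish, the long fish in the oblong dish, the fat fish in the square dish and the small fish in the small round dish. Each fish must lie flat on the floor of its dish, belly down as it lies now and not propped on the rim, with nothing left in the gripper. Leave the broken half of a curled fish and the headless fish lying where they are.

Things in the scene. Friction and masses are not known exactly. Their poses are not given: they have to be found in the camera images.
- curled_fish: Whole smoked fish curled into a closed ring with its head over its tail: 98 mm outside, 46 mm hole, body 26 mm thick (pinch it across the body, one finger in the hole). Hard and rigid, dark brown, 90 to 160 g. Origin at the ring's centre, on the underside; z up, x towards the head.
- long_fish: Longest straight smoked fish, whole, with head and tail: 125 mm long, 30 mm wide, 32 mm high. Hard and rigid, dark brown, 30 to 190 g. Origin at the centre of its length, on the underside; z up, x along its length towards the head.
- fat_fish: Short thick-bodied whole smoked fish: 84 mm long, 50 mm wide, 50 mm high. Hard and rigid, dark brown, 30 to 190 g. Origin at the centre of its length, on the underside; z up, x along its length towards the head.
- small_fish: Smallest whole smoked fish: 60 mm long, 24 mm wide, 26 mm high. Hard and rigid, dark brown, 30 to 190 g. Origin at the centre of its length, on the underside; z up, x along its length towards the head.
- broken_curl: Look-alike, to be left alone: broken half of a curled fish, an open C of 26 mm thick body with pale broken ends, 98 mm across. Origin at the centre of the arc's circle (36 mm from the body's mid-line), on the underside; x points to the middle of the arc.
- headless_fish: Look-alike, to be left alone: straight smoked fish whose head is cut off, with a flat cut end and a pale band of bare flesh 8 mm wide there, and a tail: 92 mm long, 30 mm wide, 32 mm high. Origin at the centre of its length, on the underside; x towards the cut end.
- round_dish: Large round cane dish in the wooden tray: 130 mm outside, 122 mm inside. Fixed. Floor 4 mm thick, rim 12 mm high, both above the dish's underside; origin at the centre of the underside, which lies about 6 mm above the table top (on the tray).
- oblong_dish: Oblong cane dish in the wooden tray: 150 mm along its x (long side) by 84 mm along its y outside, walls 4 mm thick. Fixed. Floor 4 mm thick, rim 12 mm high, both above the dish's underside; origin at the centre of the underside, which lies about 6 mm above the table top (on the tray).
- square_dish: Square cane dish in the wooden tray: 112 by 112 mm outside, walls 4 mm thick. Fixed. Floor 4 mm thick, rim 12 mm high, both above the dish's underside; origin at the centre of the underside, which lies about 6 mm above the table top (on the tray).
- cup_dish: Small round cane dish in the wooden tray: 86 mm outside, 78 mm inside. Fixed. Floor 4 mm thick, rim 12 mm high, both above the dish's underside; origin at the centre of the underside, which lies about 6 mm above the table top (on the tray).
Things that resemble listed ones, but are neither listed nor needed, are in the scene too. Leave any green or turquoise look-alike of the long_fish alone.

How it is judged (in metres and radians):
At the end, for the whole second after the job is handed in: Each fish lies at rest, belly down and level (0.08 rad), under 8 mm above the underside of its own dish, centre within 16 mm (curled), 26 mm (long), 34 mm (fat) or 15 mm (small) of the dish's centre. The broken curl and the headless fish are within 30 mm of their starts (horizontal distance between curled_fish and round_dish below 0.016 m and z of curled_fish in the frame of round_dish below 0.008 m and angle between each of curled_fish, long_fish, fat_fish, small_fish's own z axis and vertical below 0.08 rad and linear speed of each of curled_fish, long_fish, fat_fish, small_fish below 0.02 m/s and angular speed of each of curled_fish, long_fish, fat_fish, small_fish below 0.2 rad/s and horizontal distance between long_fish and oblong_dish below 0.026 m and z of long_fish in the frame of oblong_dish below 0.008 m and horizontal distance between fat_fish and square_dish below 0.034 m and z of fat_fish in the frame of square_dish below 0.008 m and horizontal distance between small_fish and cup_dish below 0.015 m and z of small_fish in the frame of cup_dish below 0.008 m and distance of each of broken_curl, headless_fish from where it was at the start of the episode below 0.03 m); the robot touches nothing.
It fails at once if the broken curled fish was moved by more than 30 mm (distance of broken_curl from where it was at the start of the episode above 0.03 m).
It fails at once if the headless fish was moved by more than 30 mm (distance of headless_fish from where it was at the start of the episode above 0.03 m).
It also fails if it takes over 104 s, if anything falls off the work surface, if the arm or the gripper's body presses on something with over 40 N, if the wrist force passes 120 N, or if a joint passes its speed limit or range.

### The arm

A 6-joint arm with a two-finger parallel gripper is mounted at the origin on the work surface. World frame = base frame: x ahead of the robot, y to its left, z up, the work surface at z = 0. Lengths are in mm, angles in rad, forces in N, time in s.
With the tool pointing down it reaches from about 350 to 875 mm from the base axis. Payload 4.2 kg.
Tool frame: the origin (TCP) lies between the finger pads; the fingertips stand 17 mm ahead of it and the grasp point (between the pads) lies 2 mm behind it (nose_length is the distance from the TCP to the fingertips, in mm); z points along the fingers, y is the direction in which the jaws open and shut (so a half turn about z gives the same grasp; the last joint's range is limited). The gripper opens to 85 mm and grips with 20 to 120 N. Pads are 22 mm wide; open, the fingers measure 114 mm over their backs; the gripper's body (76 mm by 85 mm) begins 54 mm behind the grasp point. The pads swing forward as they close: fully open they stand 13 mm farther back than shut.
Start: joints at [-0.976, 0.385, 0.008, 0, -1.194, -0.259], TCP at [205.968, -590.065, 217.112] pointing down, gripper open.
Joint ranges: [-3.14, 3.14], [-1.21, 2.06], [-1.07, 1.41], [-3.16, 2.05], [-2.99, -0.16], [-3.1, 3.1]. Speed limits (rad/s): [2.79, 2.79, 3.14, 3.14, 3.14, 3.14].

### API

Orientations are given as a unit quaternion [x, y, z, w].
In Python, from bench import * gives the robot as it stands.
- The arm moves only by the tool jog_arm, never from a script. Its argument "increments" is a list of rows, each a list of 4 numbers: the shift along the tool's x, y, z in m, then the turn about the tool's z in degrees. A call has 1 to 10 rows; each row is the pose to reach, as a shift and turn from the pose measured when the call began, along the tool's axes at that moment; what a row does not reach only later rows make up. A row lasts 1/8 s, in which the tool goes at most 62.5 mm and 10.7 degrees, less where a joint would pass 70% of its speed; a pose out of reach is approached as far as the arm can. A call with a gripper value outside its range is refused whole. "hand" is the gripper's target within -1 to 1 (fully open at 1, half-way at 0, shut at -1), set as the call begins (left out, the last holds). The fingers move at their own pace and stop on an object; the grip force is fixed at half the most. Time passes only in rows, so rows that repeat a pose let the fingers close. It gives the time, the measured TCP pose, the force and the opening at its end, in the units of the state.
- read_state(): the state, without advancing time (a new reading comes with each control period).
- get_image(name): name is "side" or "top" or "wrist"; returns the picture (384x512x3 uint8, red, green, blue); there is no depth.
- calibration(name): a dict with "fx", "fy", "cx", "cy" (pixels), "position" and "rotation" of the camera in the world; the wrist camera has in their place "hand_eye" (4x4, takes a point from camera to tool coordinates, whose origin is the TCP and whose axes are the flange's). Camera axes: x right, y up, looking along -z (the intrinsics and any distortion apply to the point x, -y, -z); pixel columns grow to the right and rows downward; lengths in mm; the calibration is good to about 2 mm. A picture is of the moment at which its call begins: read the wrist's pose just before it. calibration takes no time and is no camera call.
- job_done(): hands the job in, once; it reports no verdict.
The state is a dict: "clock": time; "joints": joint angles; "joint_vel": joint speeds; "joint_efforts": joint torques, N m; "position": TCP position; "ee_rot": TCP orientation; "contact_force": force on the tool from outside, world axes, zero at the start; "wrist_torque": the same for the moment, N m; "gripper_width": finger opening in mm.
Only numpy, scipy, OpenCV 4.12 (cv2) and the standard library are available. Lean on these libraries where they do the work, as an engineer would, in place of code of your own. Each camera call takes 0.05 s, during which the arm holds its last target.

## Working session

There is one attempt and no reset: what is moved stays moved. The work goes in short steps, Python scripts to look and compute and a tool call to move; the robot and the scene stay as the last step left them, time stands still between calls to the robot, and variables do not carry over. Pictures are saved under pics/ and viewed, and the job is handed in when it is done.

Besides the shell and the picture viewer there is one more tool, called as a command line: name --pt "numbers of a row" for each row, then --argument value for the rest. jog_arm: Moves the arm, as the interface text tells. Its arguments: {"type":"object","properties":{"increments":{"type":"array"},"hand":{"type":"number"}},"required":["increments"]}

```bash
mkdir -p pics; ls; python3 - <<'E'
from bench import *
import cv2
print(read_state())
for n in ("top","side","wrist"):
    im=get_image(n); cv2.imwrite(f"pics/{n}0.png",im[:,:,::-1]); print(n,calibration(n))
E
```

```text
pics
{'clock': 0.0, 'joints': array([-9.76399408e-01,  3.85575096e-01,  6.61078281e-03, -5.32080851e-04,
       -1.19395593e+00, -2.58591089e-01]), 'joint_vel': array([ 0.0003344 ,  0.00075164, -0.00286788,  0.00122609, -0.00069113,
        0.00249429]), 'joint_efforts': array([-9.93564172e-04, -3.92292202e+01,  1.88395000e+01,  4.18604672e+00,
       -4.76466928e-03, -1.83275603e-06]), 'position': array([ 205.77583217, -589.50483925,  215.99960666]), 'ee_rot': array([-1.67018242e-01,  9.85953203e-01,  1.06912089e-03, -2.14193774e-04]), 'contact_force': array([ 0.10208818, -0.799997  ,  0.33490441]), 'wrist_torque': array([0.05221988, 0.00945634, 0.02977691]), 'gripper_width': 85.56504690164917}
top {'fx': 414.9911481511204, 'fy': 414.9911481511204, 'cx': 252.48684197787247, 'cy': 191.03718486538472, 'position': array([ 375.03882136,    8.74251741, 1070.33591352]), 'rotation': array([ 0.02348132, -0.03730384, -0.70632216,  0.70651684])}
side {'fx': 428.49064765120323, 'fy': 428.49064765120323, 'cx': 257.48433670186654, 'cy': 193.91451952118584, 'position': array([286.75414633, 872.99250362, 746.91781912]), 'rotation': array([-0.03022789,  0.43899173,  0.89415326, -0.08284017])}
wrist {'fx': 326.4340547517944, 'fy': 326.4340547517944, 'cx': 253.9392174025402, 'cy': 190.55364216803684, 'hand_eye': array([[ 8.56435861e-04,  9.63904397e-01,  2.66247215e-01,
         6.71143999e+01],
       [ 9.99999479e-01, -9.73566927e-04,  3.07946986e-04,
        -8.02803060e-01],
       [ 5.56040937e-04,  2.66246813e-01, -9.63904728e-01,
        -1.58286861e+02],
       [ 0.00000000e+00,  0.00000000e+00,  0.00000000e+00,
         1.00000000e+00]])}
```

View pics/top0.png

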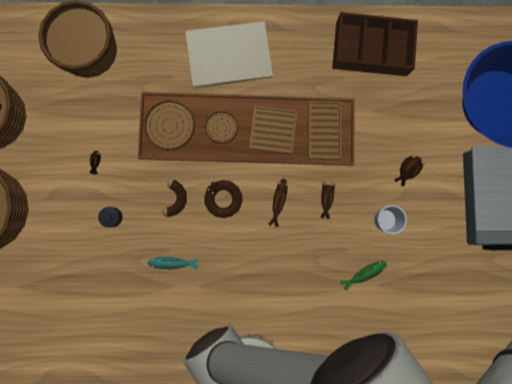

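View pics/side0.png

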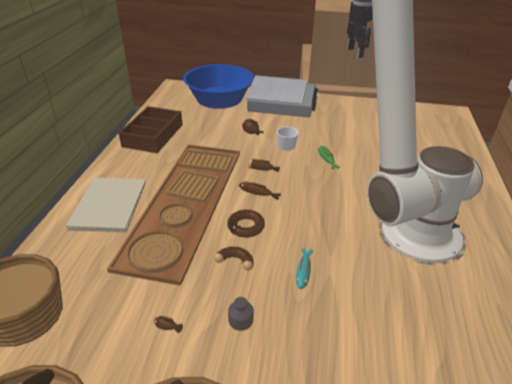

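View pics/wrist0.png

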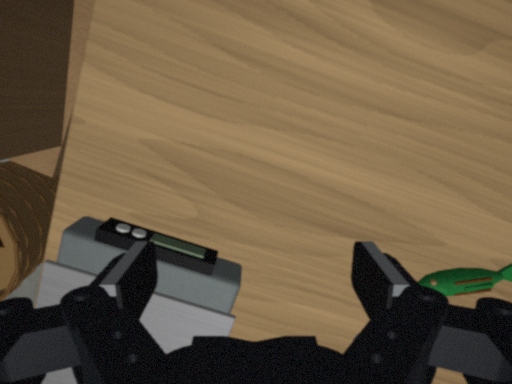

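Top view (pixels). Dishes: large round (170,125), cup (221,127), square (273,130), oblong (325,130). Fish: small (95,161), open C (176,198), closed ring (223,198), long (279,203), headless (327,199), fat (409,169). Green and turquoise look-alikes are at (364,275) and (172,263). I'll enlarge the crop and measure.

```bash
cat > h.py <<'E'
from bench import *
import cv2, numpy as np
from scipy.spatial.transform import Rotation as R
def cam(n,state=None):
    c=calibration(n)
    if n!="wrist": return c,R.from_quat(c["rotation"]).as_matrix(),np.array(c["position"])
    T=np.eye(4);T[:3,:3]=R.from_quat(state["ee_rot"]).as_matrix();T[:3,3]=state["position"]
    M=T@c["hand_eye"];return c,M[:3,:3],M[:3,3]
def p2w(n,u,v,z,state=None):
    c,Rm,p=cam(n,state)
    d=Rm@np.array([(u-c["cx"])/c["fx"],-(v-c["cy"])/c["fy"],-1.0])
    return p+d*(z-p[2])/d[2]
def w2p(n,X,state=None):
    c,Rm,p=cam(n,state);q=Rm.T@(np.array(X,float)-p)
    return np.array([c["cx"]+c["fx"]*q[0]/-q[2],c["cy"]-c["fy"]*q[1]/-q[2]])
E
python3 - <<'E'
from h import *
im=cv2.imread("pics/top0.png")
cr=im[85:235,80:440]; cv2.imwrite("pics/top_crop.png",cv2.resize(cr,None,fx=2.2,fy=2.2,interpolation=cv2.INTER_CUBIC))
hsv=cv2.cvtColor(im,cv2.COLOR_BGR2HSV)
g=im.max(axis=2)
m=((g<95)).astype(np.uint8); m[:145]=0;m[240:]=0;m[:,:60]=0;m[:,440:]=0
m[145:168,136:356]=0
n,l,s,c=cv2.connectedComponentsWithStats(m)
for i in range(1,n):
    if s[i][4]<60: continue
    ys,xs=np.where(l==i)
    P=np.array([p2w("top",x,y,13)[:2] for x,y in zip(xs,ys)])
    box=cv2.minAreaRect(P.astype(np.float32))
    print(s[i],c[i].round(1),P.mean(0).round(),box)
for u,v,nm in ((170,125,'round'),(221,127,'cup'),(273,130,'sq'),(325,130,'obl')): print(nm,p2w("top",u,v,15).round())
E
```

```text
[ 90 151  11  24 194] [ 94.5 161.6] [541. 392.] ((539.0067749023438, 390.2875671386719), (59.405582427978516, 25.378368377685547), 1.7628692388534546)
[394 156  29  30 470] [409.4 168.7] [ 525. -418.] ((522.0516357421875, -414.04632568359375), (48.99524688720703, 90.11914825439453), 44.2459831237793)
[269 179  19  48 434] [278.6 200.7] [442. -79.] ((438.07623291015625, -77.483642578125), (31.652339935302734, 123.71926879882812), 75.72476959228516)
[165 180  22  37 433] [177.1 198.9] [446. 180.] ((446.58306884765625, 180.5237579345703), (48.324275970458984, 93.40373992919922), 83.15190887451172)
[204 180  39  38 894] [222.8 198.6] [447.  64.] ((447.1870422363281, 63.23271560668945), (94.5788345336914, 96.844482421875), 0.09402481466531754)
[321 184  14  35 357] [326.8 199.1] [ 446. -202.] ((440.1890869140625, -201.4757537841797), (32.63511276245117, 88.09574127197266), 82.66996002197266)Traceback (most recent call last):
  File "<stdin>", line 12, in <module>
  File "h.py", line 10, in p2w
    c,Rm,p=cam(n,state)
           ~~~^^^^^^^^^
  File "h.py", line 5, in cam
    c=calibration(n)
ValueError: time passes only in moves, steps and waits
```

View pics/top_crop.png

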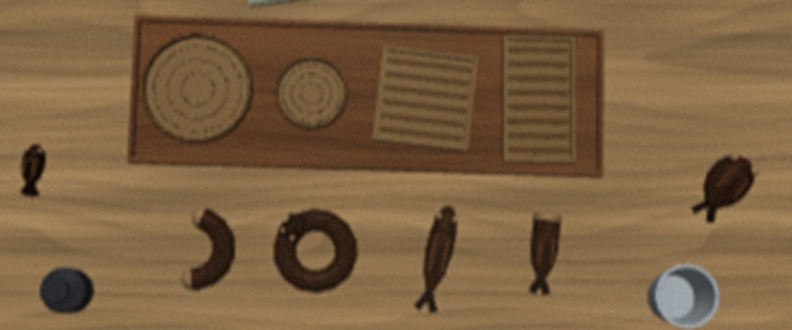

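The dark blobs' sizes match the listed ones: ring 95×97, long 124×32, fat 90×49, small 59×25. The closed ring, not the open C, is curled_fish. The fish with a head and no pale band is long_fish. Next I'll get the dish centres.

```bash
python3 - <<'E'
import re
from bench import *
import pickle
pickle.dump({n:calibration(n) for n in("top","side","wrist")},open("cal.pkl","wb"))
s=open("h.py").read().replace('c=calibration(n)','c=CAL[n]').replace("def cam",'import pickle\nCAL=pickle.load(open("cal.pkl","rb"))\ndef cam',1)
open("h.py","w").write(s)
E
python3 - <<'E'
from h import *
k=lambda x,y:(x/2.2-.27+80,y/2.2-.27+85)
for nm,(a,b) in dict(round=(198.5,89),cup=(312,93.5),sq=(425.5,97.5),obl=(538.5,98.5)).items(): print(nm,p2w("top",*k(a,b),18).round(1))
for nm,pts in dict(roundLR=[(144,89),(253,89)],cupLR=[(277,93.5),(347,93.5)],sq=[(384,46),(478,57),(468,150),(373,138)],ob=[(503,36),(574,38),(574,161),(503,160)]).items():
    P=np.array([p2w("top",*k(*q),18)[:2] for q in pts]); print(nm,P.round().tolist(),np.linalg.norm(P-np.roll(P,-1,0),axis=1).round(),P.mean(0).round(1))
# side check
for nm,p in dict(ring=(447,63,13),round=(0,0,0)).items(): print(nm,w2p("side",p))
print("tray corner",p2w("top",139,93,10).round(),p2w("top",353,164,10).round())
E
```

```text
round [635.5 200.2  18. ]
cup [630.7  67.7  18. ]
sq [626.4 -65.3  18. ]
obl [ 625.8 -198.3   18. ]
roundLR [[635.0, 264.0], [636.0, 137.0]] [127. 127.] [635.5 200.2]
cupLR [[630.0, 109.0], [631.0, 27.0]] [82. 82.] [630.7  67.7]
sq [[688.0, -17.0], [675.0, -128.0], [564.0, -115.0], [578.0, -4.0]] [112. 112. 112. 111.] [626.4 -65.6]
ob [[701.0, -157.0], [699.0, -242.0], [552.0, -239.0], [553.0, -156.0]] [ 84. 147.  83. 148.] [ 625.9 -198.4]
ring [245.83035249 222.56368819]
round [421.07816456 232.96040516]
tray corner [722. 283.  10.] [ 537. -273.   10.]
```

```bash
cat >> h.py <<'E'
def plan(X,jaw=None):
    "tool-axis shift (m) and turn (deg) to TCP X (mm), jaws along world angle jaw (mod 180)"
    s=read_state();Rm=R.from_quat(s["ee_rot"]).as_matrix()
    d=Rm.T@(np.array(X,float)-s["position"])/1000
    a=np.degrees(np.arctan2(Rm[1,1],Rm[0,1]))
    t=None if jaw is None else [round(-((jaw-a+90)%180-90),1)]
    if t: t.append(round(t[0]-180*np.sign(t[0]),1))
    print("clk",round(s["clock"],2),"pos",s["position"].round(1),"jaw",round(a,1),"j6",round(s["joints"][5],2),"w",round(s["gripper_width"],1),"F",s["contact_force"].round(1),"tilt",Rm[:,2].round(3))
    print("shift",d.round(4),"turn",t)
def snap(n,name):
    s=read_state();im=get_image(n);cv2.imwrite(f"pics/{name}.png",im[:,:,::-1]);pickle.dump(s,open(f"pics/{name}.pkl","wb"));return im,s
E
python3 -c "
from h import *
plan((523,-416,150),44.2)"
```

```text
clk 0.15 pos [ 205.8 -589.7  216.3] jaw 109.2 j6 -0.26 w 85.7 F [-0.3 -0.  -0.1] tilt [-0.001  0.002 -1.   ]
shift [-0.3567  0.0594  0.0663] turn [np.float64(65.0), np.float64(-115.0)]
```

jog_arm --pt "-0.06 0.01 0.01 10" --pt "-0.12 0.02 0.02 20" --pt "-0.18 0.03 0.03 30" --pt "-0.24 0.04 0.04 40" --pt "-0.3 0.05 0.055 50" --pt "-0.357 0.059 0.066 60" --pt "-0.357 0.059 0.066 65" --pt "-0.357 0.059 0.066 65" --pt "-0.357 0.059 0.066 65" --hand 1

```text
clock: 1.27
position: [522.9, -416.6, 150.4]
ee_rot: [0.389, 0.921, 0.001, -0.001]
contact_force: [-0.3, -0.4, 0.7]
gripper_width: 85.5
```

```bash
python3 -c "
from h import *
plan((523,-416,150),44.2)
snap('wrist','w1')"
```

```text
clk 1.27 pos [ 522.9 -416.6  150.4] jaw 44.3 j6 -1.94 w 85.5 F [-0.3 -0.4  0.7] tilt [-0.001  0.002 -1.   ]
shift [0.0003 0.0005 0.0004] turn [np.float64(0.1), np.float64(-179.9)]
```

View pics/w1.png

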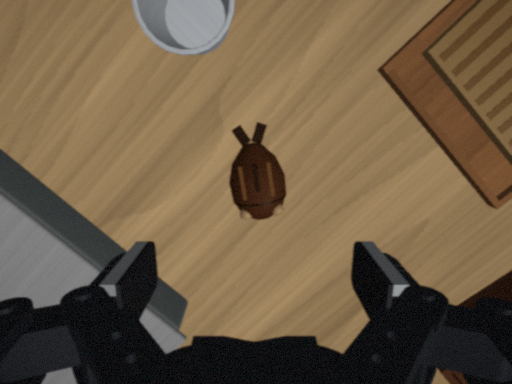

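The fat fish is at about (257,172): tail tips at (240,130)/(261,126), head at (262,217), and it is nearly aligned with the tool's x axis. I'll convert to world.

```bash
cat >> h.py <<'E'
def blob(name,n,seed,z,thr=100,r=110):
    "dark blob nearest seed, in world at height z: centre, length/width and length direction"
    im=cv2.imread(f"pics/{name}.png");s=pickle.load(open(f"pics/{name}.pkl","rb"))
    m=(im.max(axis=2)<thr).astype(np.uint8)
    k,l,st,c=cv2.connectedComponentsWithStats(m)
    ok=[i for i in range(1,k) if st[i][4]>150]
    i=min(ok,key=lambda i:np.hypot(*(c[i]-seed)))
    ys,xs=np.where(l==i);P=np.array([p2w(n,x,y,z,s)[:2] for x,y in zip(xs,ys)],np.float32)
    (cx,cy),(w,h),a=cv2.minAreaRect(P)
    if w<h:w,h,a=h,w,a+90
    print(name,"px",c[i].round(1),st[i],"centre",np.round((cx,cy),1),"LxW",round(w,1),round(h,1),"len dir",round((a+90)%180-90,1),"mean",P.mean(0).round(1))
    return P
E
python3 -c "
from h import *
blob('w1','wrist',(257,175),20);blob('w1','wrist',(257,175),15,120)
s=pickle.load(open('pics/w1.pkl','rb'))
for q in ((250,128),(262,218),(231,180),(285,180)): print(p2w('wrist',*q,20,s).round(1))"
```

```text
w1 px [256.1 176.1] [ 229  123   57   97 3630] centre [ 520.7 -413.4] LxW 87.8 50.3 len dir -36.9 mean [ 523.2 -415.2]
w1 px [256. 176.] [ 229  122   58   98 3787] centre [ 520.9 -414.4] LxW 90.8 51.9 len dir -33.3 mean [ 523.9 -416. ]
[ 489. -388.   20.]
[ 555.  -439.9   20. ]
[ 509.1 -433.5   20. ]
[ 544.2 -399.2   20. ]
```

```bash
python3 -c "
from h import *
plan((525,-416.5,28),52)"
```

```text
clk 1.32 pos [ 522.8 -416.8  150.6] jaw 44.2 j6 -1.94 w 85.3 F [ 0.2 -0.3 -0.9] tilt [-0.     0.001 -1.   ]
shift [-0.0015  0.0017  0.1226] turn [np.float64(-7.8), np.float64(172.2)]
```

jog_arm --pt "-0.001 0.002 0.03 -8" --pt "-0.001 0.002 0.07 -8" --pt "-0.001 0.002 0.1 -8" --pt "-0.001 0.002 0.122 -8" --pt "-0.001 0.002 0.122 -8" --pt "-0.001 0.002 0.122 -8"

```text
clock: 2.08
position: [525.2, -416.8, 29.9]
ee_rot: [0.324, 0.946, 0.0, 0.001]
contact_force: [0.8, -0.6, 0.1]
gripper_width: 85.2
```

jog_arm --pt "0 0 0 0" --pt "0 0 0 0" --pt "0 0 0 0" --pt "0 0 0 0" --pt "0 0 0 0" --pt "0 0 0 0" --hand -1

```text
clock: 2.82
position: [526.1, -417.2, 31.9]
ee_rot: [0.323, 0.946, -0.0, 0.002]
contact_force: [-0.8, 2.2, 6.3]
gripper_width: 45.9
```

```bash
python3 -c "
from h import *
plan((525,-416.5,28),52)
snap('wrist','w2')"
```

```text
clk 2.83 pos [ 526.1 -417.2   31.9] jaw 52.3 j6 -1.8 w 45.9 F [-0.8  2.2  6.3] tilt [ 0.003 -0.001 -1.   ]
shift [ 0.0013 -0.0002  0.0039] turn [np.float64(0.3), np.float64(-179.7)]
```

View pics/w2.png

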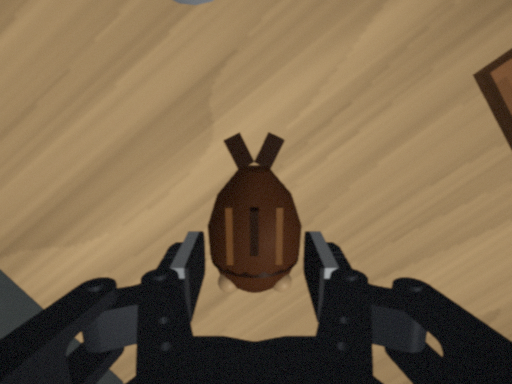

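The grip row is 234, close to the widest part of the fish; opening is 45.9. I'll try a small lift.

jog_arm --pt "0 0 -0.005 0" --pt "0 0 -0.015 0" --pt "0 0 -0.03 0" --pt "0 0 -0.04 0" --pt "0 0 -0.04 0"

```text
clock: 3.5
position: [526.7, -417.5, 73.5]
ee_rot: [0.323, 0.946, -0.0, 0.003]
contact_force: [-0.1, 0.3, -1.6]
gripper_width: 46.0
```

```bash
python3 -c "
from h import *
plan((626.4,-65.5,150),97)
a,_=snap('wrist','w3');b,_=snap('side','s3')
cv2.imwrite('pics/c3.png',np.hstack([cv2.resize(a,(400,300)),cv2.resize(b[60:180,200:360],(400,300))])[:,:,::-1])"
```

```text
clk 3.5 pos [ 526.7 -417.5   73.5] jaw 52.3 j6 -1.8 w 46.0 F [-0.1  0.3 -1.6] tilt [ 0.006 -0.003 -1.   ]
shift [ 0.1361  0.3395 -0.0769] turn [np.float64(-44.7), np.float64(135.3)]
```

View pics/c3.png

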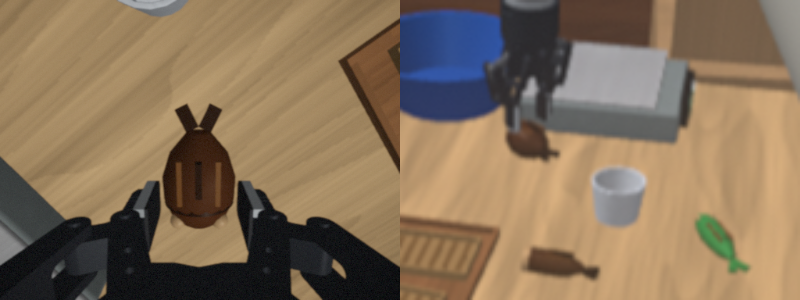

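```bash
python3 -c "
from h import *
plan((629.5,-66,110),83.3)"
```

```text
clk 3.6 pos [ 525.8 -416.9   71.8] jaw 52.3 j6 -1.8 w 46.1 F [-0.7  0.8 -1.2] tilt [ 0.003 -0.001 -1.   ]
shift [ 0.1327  0.341  -0.0382] turn [np.float64(-31.0), np.float64(149.0)]
```

jog_arm --pt "0.018 0.045 -0.03 -4" --pt "0.037 0.095 -0.038 -8" --pt "0.058 0.148 -0.038 -13" --pt "0.079 0.202 -0.038 -18" --pt "0.1 0.256 -0.038 -23" --pt "0.12 0.309 -0.038 -28" --pt "0.133 0.341 -0.038 -31" --pt "0.133 0.341 -0.038 -31" --pt "0.133 0.341 -0.038 -31"

```text
clock: 4.72
position: [628.7, -66.1, 109.2]
ee_rot: [0.059, 0.998, -0.001, 0.001]
contact_force: [-0.7, -0.1, -1.4]
gripper_width: 46.0
```

```bash
python3 -c "
from h import *
plan((629.5,-66,43.5),83.3)
snap('wrist','w4')"
```

```text
clk 4.72 pos [628.7 -66.1 109.2] jaw 83.2 j6 -1.84 w 46.0 F [-0.7 -0.1 -1.4] tilt [ 0.002 -0.001 -1.   ]
shift [-0.0007  0.0002  0.0657] turn [np.float64(-0.1), np.float64(179.9)]
```

View pics/w4.png

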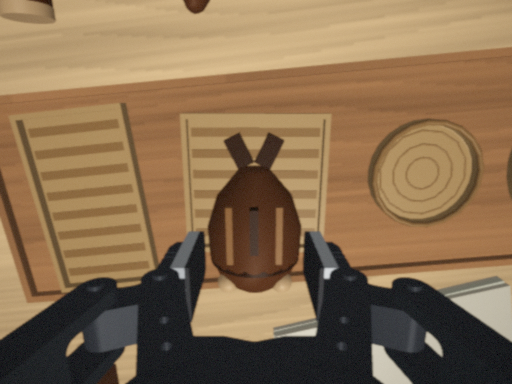

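The fat fish is centred over the square dish (dish cols 182–330, fish at col 255). Lowering now.

jog_arm --pt "-0.001 0 0.03 0" --pt "-0.001 0 0.05 0" --pt "-0.001 0 0.06 0" --pt "-0.001 0 0.066 0" --pt "-0.001 0 0.066 0" --pt "-0.001 0 0.066 0"

```text
clock: 5.52
position: [630.4, -66.8, 44.2]
ee_rot: [0.059, 0.998, -0.0, 0.002]
contact_force: [-0.6, -0.2, -2.3]
gripper_width: 46.1
```

```bash
python3 -c "
from h import *
plan((629.5,-66,42),83.3)"
```

```text
clk 5.53 pos [630.4 -66.8  44.2] jaw 83.2 j6 -1.84 w 46.1 F [-0.6 -0.2 -2.3] tilt [ 0.004 -0.001 -1.   ]
shift [0.001  0.0007 0.0022] turn [np.float64(-0.1), np.float64(179.9)]
```

jog_arm --pt "0 0 0.002 0" --pt "0 0 0.002 0" --pt "0 0 0.002 0"

```text
clock: 5.9
position: [630.6, -66.7, 42.4]
ee_rot: [0.059, 0.998, -0.0, 0.002]
contact_force: [0.3, 0.2, -2.2]
gripper_width: 46.1
```

jog_arm --pt "0 0 0 0" --pt "0 0 0 0" --pt "0 0 0 0" --pt "0 0 -0.02 0" --pt "0 0 -0.06 0" --pt "0 0 -0.1 0" --pt "0 0 -0.12 0" --pt "0 0 -0.12 0" --hand 0.6

```text
clock: 6.9
position: [631.1, -66.5, 164.5]
ee_rot: [0.059, 0.998, -0.0, 0.004]
contact_force: [-0.0, -0.1, -0.0]
gripper_width: 68.2
```

```bash
python3 -c "
from h import *
plan((438,-78,150),75.7)
snap('wrist','w5')"
```

```text
clk 6.9 pos [631.1 -66.5 164.5] jaw 83.2 j6 -1.84 w 68.2 F [-0.  -0.1 -0. ] tilt [ 0.009 -0.001 -1.   ]
shift [ 0.1906 -0.0342  0.0128] turn [np.float64(7.5), np.float64(-172.5)]
```

View pics/w5.png

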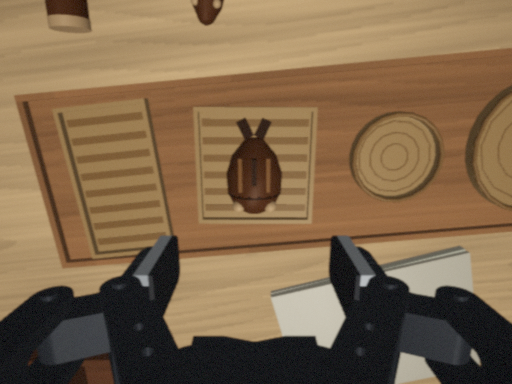

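The fat fish lies in the square dish, upright, at about (254,170). Next is the long fish. The same image also lets me check the dish centres.

jog_arm --pt "0.05 -0.009 0.005 3" --pt "0.1 -0.018 0.01 6" --pt "0.15 -0.027 0.013 7.5" --pt "0.19 -0.034 0.013 7.5" --pt "0.19 -0.034 0.013 7.5" --pt "0.19 -0.034 0.013 7.5"

```text
clock: 7.7
position: [437.6, -77.7, 148.2]
ee_rot: [0.124, 0.992, -0.0, 0.002]
contact_force: [0.2, -0.2, 0.7]
gripper_width: 68.2
```

```bash
python3 -c "
from h import *
plan((438,-78,27),75.7)
snap('wrist','w6')
s=pickle.load(open('pics/w5.pkl','rb'))
for nm,pts in dict(sq=[(194,107),(318,108),(312,222),(198,223)],ob=[(55,107),(146,98),(172,243),(95,257)],cup=[(396,155)]).items():
    P=np.array([p2w('wrist',*q,18,s)[:2] for q in pts]);print(nm,P.round().tolist(),P.mean(0).round(1))
blob('w5','wrist',(254,172),30)
blob('w6','wrist',(254,190),16)
"
```

```text
clk 7.7 pos [437.6 -77.7 148.2] jaw 75.7 j6 -2.01 w 68.2 F [ 0.2 -0.2  0.7] tilt [ 0.004 -0.001 -1.   ]
shift [ 1.000e-04 -2.000e-04  1.212e-01] turn [np.float64(0.0), np.float64(0.0)]
sq [[565.0, -114.0], [579.0, -3.0], [688.0, -16.0], [676.0, -129.0]] [627.2 -65.5]
ob [[550.0, -239.0], [552.0, -156.0], [695.0, -159.0], [701.0, -240.0]] [ 624.4 -198.3]
cup [[630.0, 67.0]] [630.4  67.1]
w5 px [253.7 169. ] [ 226  118   56   95 3200] centre [623.9 -66.6] LxW 87.0 50.6 len dir -9.2 mean [626. -67.]
w6 px [253.9 177.1] [ 238  106   33  135 2916] centre [438.  -78.9] LxW 125.3 29.7 len dir -13.5 mean [439.4 -79.1]
```

View pics/w6.png

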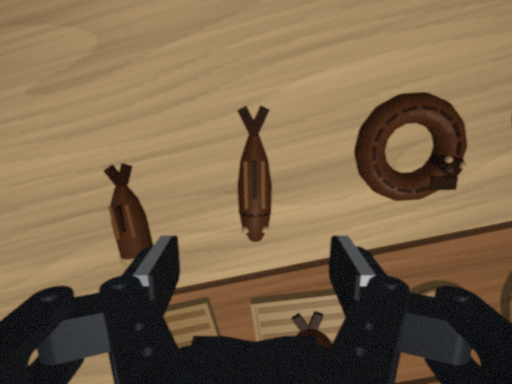

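w6 shows the long fish at (254,177): head with eyes at (257,240), tail at (253,107), 125×30 mm and no pale cut. The headless one is at (130,215) and stays. Both cameras agree, so I'm grasping.

jog_arm --pt "-0.005 -0.001 0.04 -0.5" --pt "-0.005 -0.001 0.08 -0.5" --pt "-0.005 -0.001 0.11 -0.5" --pt "-0.005 -0.001 0.124 -0.5" --pt "-0.005 -0.001 0.124 -0.5" --pt "-0.005 -0.001 0.124 -0.5"

```text
clock: 8.5
position: [444.2, -79.8, 24.4]
ee_rot: [0.12, 0.993, -0.0, 0.003]
contact_force: [-0.3, 0.3, -0.1]
gripper_width: 68.1
```

jog_arm --pt "0 0 0 0" --pt "0 0 0 0" --pt "0 0 0 0" --pt "0 0 0 0" --pt "0 0 0 0" --pt "0 0 0 0" --hand -1

```text
clock: 9.25
position: [444.2, -79.8, 24.4]
ee_rot: [0.12, 0.993, -0.0, 0.003]
contact_force: [0.2, 0.3, -0.4]
gripper_width: -0.3
```

```bash
python3 -c "
from h import *
plan((625,-198.3,120),89)"
```

```text
clk 9.25 pos [444.2 -79.8  24.4] jaw 76.2 j6 -2.0 w -0.3 F [ 0.2  0.3 -0.4] tilt [ 0.005 -0.001 -1.   ]
shift [-0.2043 -0.0719 -0.0946] turn [np.float64(-12.8), np.float64(167.2)]
```

The gripper closed to zero, so it missed or the fish squeezed out. Looking.

```bash
python3 -c "
from h import *
a,_=snap('wrist','w7');b,_=snap('side','s7')
cv2.imwrite('pics/c7.png',np.hstack([cv2.resize(a,(400,300)),cv2.resize(b[120:270,160:360],(400,300))])[:,:,::-1])"
```

```text
(no output)
```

View pics/c7.png

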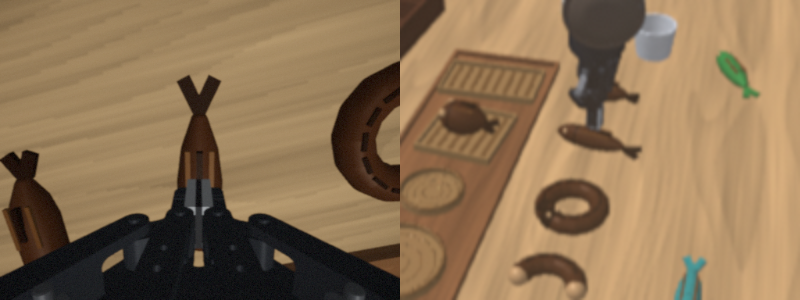

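```bash
python3 -c "
import cv2,numpy as np
a=cv2.imread('pics/w7.png')[180:380,160:350];b=cv2.imread('pics/s7.png')[150:230,220:300]
cv2.imwrite('pics/c7b.png',np.hstack([cv2.resize(a,(400,420),interpolation=2),cv2.resize(b,(400,420),interpolation=2)]))"
```

```text
(no output)
```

View pics/c7b.png

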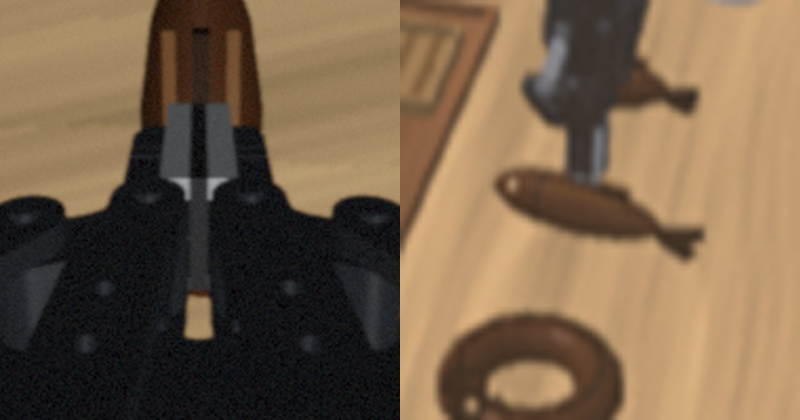

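```bash
python3 -c "
from h import *
for z in (0,10,20,30,35,40,50,60): print(z,w2p('side',(444.2,-79.8,z)).round(1))
s=pickle.load(open('pics/w7.pkl','rb'))
for z in (7,20,32,45): print(z,w2p('wrist',(444.2-11,-79.8,z),s).round(1),w2p('wrist',(444.2,-79.8,z),s).round(1))
blob('w7','wrist',(254,200),16)
print(read_state()['contact_force'])
"
```

```text
0 [256.6 193.4]
10 [256.7 190.6]
20 [256.7 187.8]
30 [256.8 184.9]
35 [256.8 183.5]
40 [256.9 182.1]
50 [256.9 179.1]
60 [257.  176.2]
7 [250.9 203.9] [255.5 221.6]
20 [250.6 211.6] [255.6 230.4]
32 [250.4 219.7] [255.7 239.8]
45 [250.1 230. ] [255.8 251.5]
w7 px [231.5 311.1] [    0    96   512   288 57182] centre [462.1 -84.1] LxW 324.4 175.0 len dir 76.3 mean [ 494.6 -106. ]
[-0.36064595  0.41306253 -0.76503714]
```

Physically the tips were above the fish at reported TCP z = 24. The side image puts the closed tips at z≈32 as well, so the tips stand farther back than the stated nose length. I'll lift, part-open, and go down in steps while watching the force.

jog_arm --pt "0 0 -0.03 0" --pt "0 0 -0.06 0" --pt "0 0 -0.06 0"

```text
clock: 9.72
position: [445.6, -79.5, 86.4]
ee_rot: [0.12, 0.993, 0.001, 0.005]
contact_force: [-0.1, -0.1, -0.5]
gripper_width: -0.1
```

jog_arm --pt "0 0 0 0" --pt "0 0 0 0" --pt "0 0 0 0" --hand 0.25

```text
clock: 10.1
position: [445.1, -79.6, 85.7]
ee_rot: [0.12, 0.993, 0.0, 0.004]
contact_force: [-0.0, 0.4, 0.7]
gripper_width: 52.7
```

```bash
python3 -c "
from h import *
a,_=snap('wrist','w8');b,_=snap('side','s8')
plan((443,-80,12),76.2)
blob('w8','wrist',(254,190),16)
cv2.imwrite('pics/c8.png',np.hstack([cv2.resize(a,(400,300)),cv2.resize(b[120:220,190:323],(400,300))])[:,:,::-1])"
```

```text
clk 10.2 pos [445.3 -79.6  85.9] jaw 76.2 j6 -2.0 w 53.3 F [-0.8  0.6  0.3] tilt [ 0.009 -0.    -1.   ]
shift [ 0.0028 -0.0011  0.0739] turn [np.float64(0.0), np.float64(0.0)]
w8 px [253.9 185. ] [ 233   96   43  170 4617] centre [438.6 -79. ] LxW 126.0 30.8 len dir -12.7 mean [438.7 -78.9]
```

View pics/c8.png

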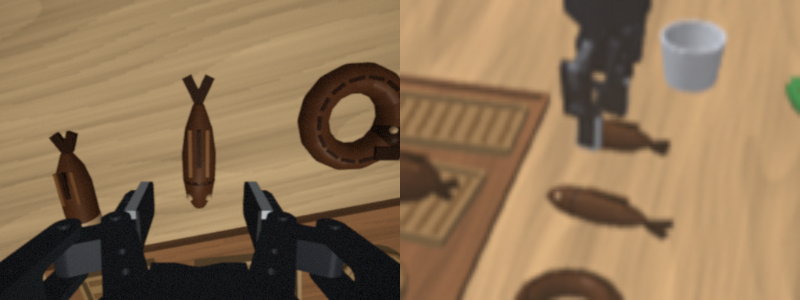

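The fish hasn't moved. Descending stepwise beside it.

jog_arm --pt "0.002 -0.001 0.03 0" --pt "0.002 -0.001 0.06 0" --pt "0.002 -0.001 0.07 0" --pt "0.002 -0.001 0.074 0" --pt "0.002 -0.001 0.074 0"

```text
clock: 10.82
position: [444.4, -80.1, 12.3]
ee_rot: [0.12, 0.993, 0.001, 0.005]
contact_force: [-0.1, 0.1, -0.1]
gripper_width: 53.5
```

jog_arm --pt "0 0 0.003 0" --pt "0 0 0.006 0" --pt "0 0 0.006 0"

```text
clock: 11.2
position: [444.4, -80.1, 6.3]
ee_rot: [0.12, 0.993, 0.001, 0.005]
contact_force: [-0.3, -0.2, -0.8]
gripper_width: 53.0
```

```bash
python3 -c "
from h import *
a,_=snap('wrist','w9');b,_=snap('side','s9')
plan((443,-80,2),76.2)
cv2.imwrite('pics/c9.png',np.hstack([cv2.resize(a,(400,300)),cv2.resize(b[150:220,220:313],(400,300))])[:,:,::-1])"
```

```text
clk 11.3 pos [444.5 -80.1   6.4] jaw 76.2 j6 -2.0 w 53.6 F [ 0.2 -0.6  0.9] tilt [ 0.01 -0.   -1.  ]
shift [ 0.0015 -0.0003  0.0044] turn [np.float64(0.0), np.float64(0.0)]
```

View pics/c9.png

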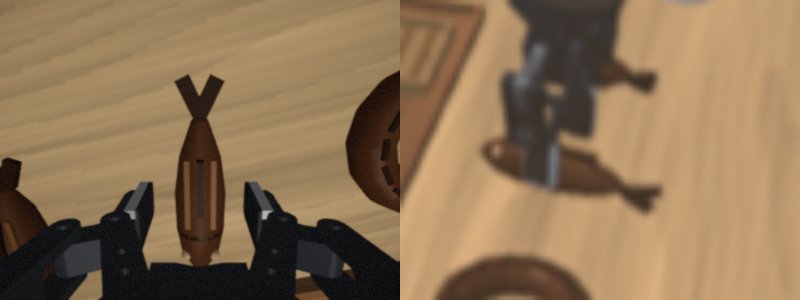

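```bash
python3 -c "
from h import *
for z in (0,10,20,30): print(z,w2p('side',(450,-50,z)).round(1))"
```

```text
0 [252.7 199.5]
10 [252.7 196.7]
20 [252.8 193.9]
30 [252.8 191. ]
```

The tips appear to be about 14 mm above the reported TCP at this opening, so tip z≈20. I'll go down 8 mm more and close.

jog_arm --pt "0 0 0.004 0" --pt "0 0 0.008 0" --pt "0 0 0.008 0"

```text
clock: 11.68
position: [444.2, -80.1, -2.1]
ee_rot: [0.12, 0.993, 0.0, 0.005]
contact_force: [0.5, -0.1, 1.4]
gripper_width: 53.8
```

jog_arm --pt "0 0 0 0" --pt "0 0 0 0" --pt "0 0 0 0" --pt "0 0 0 0" --pt "0 0 0 0" --hand -1

```text
clock: 12.3
position: [444.4, -80.1, -1.8]
ee_rot: [0.12, 0.993, 0.0, 0.005]
contact_force: [-0.5, 1.0, 4.0]
gripper_width: 28.6
```

jog_arm --pt "0 0 -0.01 0" --pt "0 0 -0.03 0" --pt "0 0 -0.06 0" --pt "0 0 -0.08 0" --pt "0 0 -0.08 0"

```text
clock: 12.92
position: [444.5, -79.9, 79.6]
ee_rot: [0.12, 0.993, 0.001, 0.007]
contact_force: [0.6, 0.7, -1.3]
gripper_width: 28.7
```

```bash
python3 -c "
from h import *
a,_=snap('wrist','w10');b,_=snap('side','s10')
plan((630,-198.4,78),89)
cv2.imwrite('pics/c10.png',np.hstack([cv2.resize(a,(400,300)),cv2.resize(b[120:220,190:323],(400,300))])[:,:,::-1])"
```

```text
clk 13.03 pos [442.9 -80.1  77.7] jaw 76.2 j6 -2.0 w 28.4 F [ 0.2 -1.  -1.1] tilt [ 0.009 -0.    -1.   ]
shift [-0.2099 -0.0703  0.0014] turn [np.float64(-12.8), np.float64(167.2)]
```

View pics/c10.png

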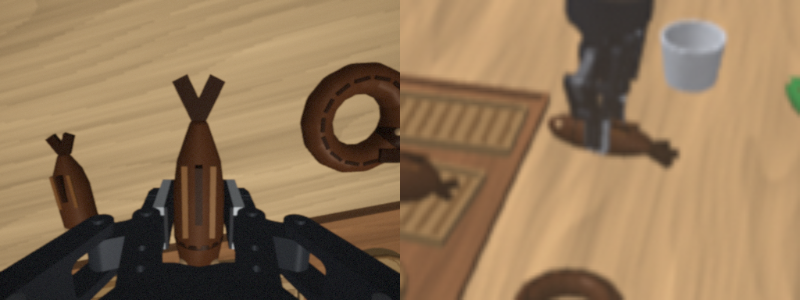

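jog_arm --pt "-0.045 -0.015 0 -3" --pt "-0.09 -0.03 0 -6" --pt "-0.14 -0.047 0 -9" --pt "-0.185 -0.062 0 -12" --pt "-0.211 -0.07 0 -12" --pt "-0.211 -0.07 0 -12" --pt "-0.211 -0.07 0 -12"

```text
clock: 13.9
position: [629.6, -198.0, 77.5]
ee_rot: [0.016, 1.0, 0.0, 0.003]
contact_force: [0.0, -0.1, -2.1]
gripper_width: 28.9
```

```bash
python3 -c "
from h import *
a,_=snap('wrist','w11')
plan((631,-198.5,10),88.2)"
```

```text
clk 13.95 pos [ 629.7 -197.8   78.2] jaw 88.2 j6 -1.54 w 28.7 F [ 0.2  0.2 -1. ] tilt [ 0.006  0.    -1.   ]
shift [-0.0009 -0.0007  0.0682] turn [np.float64(0.0), np.float64(0.0)]
```

View pics/w11.png

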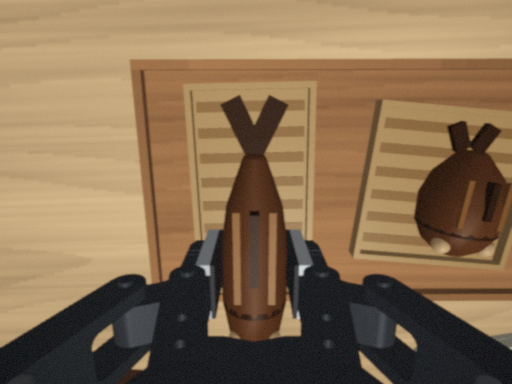

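The fish is aligned with the oblong dish: dish cols 190–312, fish axis at col 255. Lowering.

jog_arm --pt "-0.001 -0.001 0.025 0" --pt "-0.001 -0.001 0.05 0" --pt "-0.001 -0.001 0.062 0" --pt "-0.001 -0.001 0.069 0" --pt "-0.001 -0.001 0.069 0" --pt "-0.001 -0.001 0.069 0"

```text
clock: 14.7
position: [631.7, -198.9, 10.1]
ee_rot: [0.015, 1.0, 0.0, 0.004]
contact_force: [0.6, 0.0, -1.3]
gripper_width: 28.5
```

jog_arm --pt "0 0 0.0015 0" --pt "0 0 0.0015 0" --pt "0 0 0.0015 0"

```text
clock: 15.08
position: [631.7, -198.9, 8.7]
ee_rot: [0.015, 1.0, 0.0, 0.004]
contact_force: [0.3, 0.6, -0.1]
gripper_width: 28.6
```

jog_arm --pt "0 0 0 0" --pt "0 0 0 0" --pt "0 0 0 0" --pt "0 0 -0.02 0" --pt "0 0 -0.06 0" --pt "0 0 -0.1 0" --pt "0 0 -0.13 0" --pt "0 0 -0.13 0" --hand 0

```text
clock: 16.08
position: [632.5, -199.2, 142.2]
ee_rot: [0.015, 1.0, -0.0, 0.007]
contact_force: [0.1, 0.1, -0.3]
gripper_width: 42.5
```

```bash
python3 -c "
from h import *
a,_=snap('wrist','w12')
plan((447,63,130),90)
blob('w12','wrist',(254,180),26)"
```

```text
clk 16.12 pos [ 631.2 -198.9  139.9] jaw 88.2 j6 -1.54 w 42.5 F [-0.8  0.9 -0.8] tilt [ 0.011  0.    -1.   ]
shift [0.1924 0.256  0.008 ] turn [np.float64(-1.8), np.float64(178.2)]
w12 px [254.3 168.2] [ 237   95   36  144 3107] centre [ 625.4 -199.3] LxW 125.2 30.3 len dir -2.5 mean [ 624.2 -199.7]
```

View pics/w12.png

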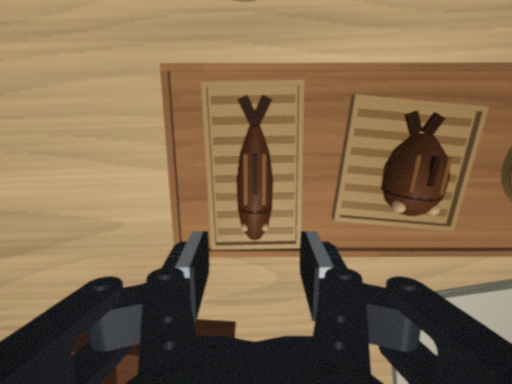

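The long fish lies centred in the oblong dish: measured (625.4,−199.3) against a dish centre of (625,−198.3). Now to the ring.

jog_arm --pt "0.04 0.045 0 0" --pt "0.075 0.09 0 0" --pt "0.11 0.135 0 0" --pt "0.145 0.18 0 -2" --pt "0.18 0.22 0.005 -2" --pt "0.192 0.24 0.008 -2" --pt "0.192 0.24 0.008 -2" --pt "0.192 0.24 0.008 -2" --hand 0.1

```text
clock: 17.12
position: [446.9, 46.6, 129.6]
ee_rot: [-0.002, 1.0, -0.0, 0.005]
contact_force: [-0.4, -0.4, -0.0]
gripper_width: 47.0
```

```bash
python3 -c "
from h import *
a,_=snap('wrist','w13')
plan((447,28,130),90)
P=blob('w13','wrist',(310,180),13)
print(cv2.minEnclosingCircle(P))"
```

```text
clk 17.18 pos [447.1  46.4 129.6] jaw 90.2 j6 -2.04 w 47.0 F [-0.6 -0.1 -1.7] tilt [ 0.01 -0.   -1.  ]
shift [ 0.0002 -0.0184 -0.0003] turn [np.float64(0.2), np.float64(-179.8)]
w13 px [410.8 177.4] [ 380  128   72  107 3900] centre [447.5 180.6] LxW 96.0 51.7 len dir -7.8 mean [445. 181.]
((449.7066650390625, 196.55030822753906), 48.017547607421875)
```

View pics/w13.png

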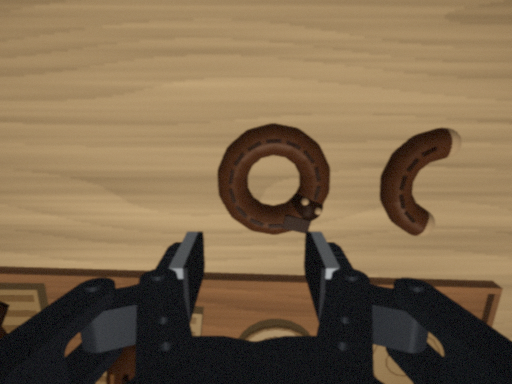

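w13 shows the closed ring at about (274,179): cols 218–330, hole cols 247–300, head at (307,212). The open C with pale ends at (410,180) is the decoy. I'll grasp the ring's left (−y) side, away from the head.

```bash
python3 -c "
from h import *
P=blob('w13','wrist',(274,179),13,110)
print(cv2.minEnclosingCircle(P))
s=pickle.load(open('pics/w13.pkl','rb'))
for q in ((218,178),(330,178),(274,124),(274,233),(247,180),(300,180),(274,155),(274,205)): print(q,p2w('wrist',*q,13,s).round(1))"
```

```text
w13 px [250.7 307.8] [    0   124   512   260 56062] centre [533.5  47.4] LxW 537.2 267.6 len dir -89.7 mean [579.7  42.8]
((653.9584350585938, 48.03712844848633), 268.95159912109375)
(218, 178) [445.7  14.6  13. ]
(330, 178) [445.2 111.4  13. ]
(274, 124) [399.6  62.   13. ]
(274, 233) [496.8  64.1  13. ]
(247, 180) [447.4  39.7  13. ]
(300, 180) [447.2  85.6  13. ]
(274, 155) [425.4  62.6  13. ]
(274, 205) [470.1  63.5  13. ]
```

jog_arm --pt "-0.001 -0.019 0.03 0" --pt "-0.001 -0.0195 0.07 0" --pt "-0.001 -0.0195 0.1 0" --pt "-0.001 -0.0195 0.12 0" --pt "-0.001 -0.0195 0.13 0" --pt "-0.001 -0.0195 0.13 0"

```text
clock: 17.92
position: [449.5, 26.3, -0.9]
ee_rot: [-0.001, 1.0, -0.0, 0.004]
contact_force: [-0.2, 0.7, 0.0]
gripper_width: 47.3
```

jog_arm --pt "0 0 0 0" --pt "0 0 0 0" --pt "0 0 0 0" --pt "0 0 0 0" --pt "0 0 0 0" --hand -1

```text
clock: 18.55
position: [450.4, 26.3, 0.3]
ee_rot: [-0.001, 1.0, -0.0, 0.005]
contact_force: [1.4, -2.6, 6.1]
gripper_width: 23.9
```

jog_arm --pt "0 0 -0.005 0" --pt "0 0 -0.015 0" --pt "0 0 -0.04 0" --pt "0 0 -0.07 0" --pt "0 0 -0.08 0" --pt "0 0 -0.08 0"

```text
clock: 19.3
position: [449.6, 26.6, 80.7]
ee_rot: [-0.001, 1.0, 0.0, 0.006]
contact_force: [-0.1, 0.4, -1.5]
gripper_width: 23.5
```

```bash
python3 -c "
from h import *
a,_=snap('wrist','w14');b,_=snap('side','s14')
plan((635.5,167,80),90)
cv2.imwrite('pics/c14.png',np.hstack([cv2.resize(a,(400,300)),cv2.resize(b[150:250,180:313],(400,300))])[:,:,::-1])"
```

```text
clk 19.4 pos [448.7  26.2  79.4] jaw 90.1 j6 -2.0 w 23.2 F [ 0.   0.  -1.7] tilt [ 0.009 -0.001 -1.   ]
shift [-0.1871  0.1404  0.001 ] turn [np.float64(0.1), np.float64(-179.9)]
```

View pics/c14.png

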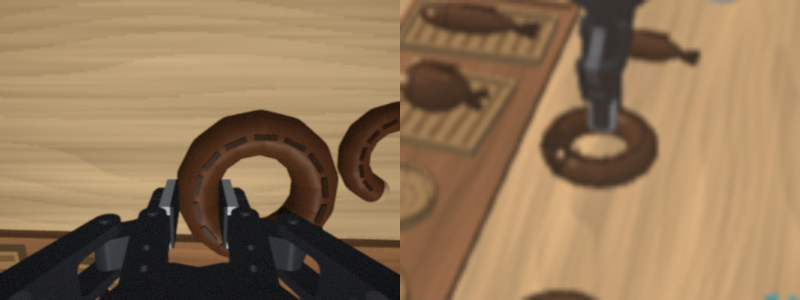

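jog_arm --pt "-0.03 0.022 0 0" --pt "-0.065 0.05 0 0" --pt "-0.105 0.08 0 0" --pt "-0.145 0.11 0 0" --pt "-0.175 0.13 0 0" --pt "-0.188 0.1395 0 0" --pt "-0.188 0.1395 0 0" --pt "-0.188 0.1395 0 0"

```text
clock: 20.4
position: [635.1, 165.3, 79.6]
ee_rot: [-0.001, 1.0, -0.001, 0.003]
contact_force: [0.3, 0.3, -1.1]
gripper_width: 23.2
```

```bash
python3 -c "
from h import *
a,_=snap('wrist','w15');b,_=snap('side','s15')
plan((637,166,10.5),90)
cv2.imwrite('pics/c15.png',np.hstack([cv2.resize(a,(400,300)),cv2.resize(b[170:290,90:250],(400,300))])[:,:,::-1])"
```

```text
clk 20.5 pos [635.4 165.4  80.6] jaw 90.1 j6 -2.08 w 23.7 F [-0.  -0.3 -1.6] tilt [ 0.008 -0.001 -1.   ]
shift [-0.001   0.0007  0.0702] turn [np.float64(0.1), np.float64(-179.9)]
```

View pics/c15.png

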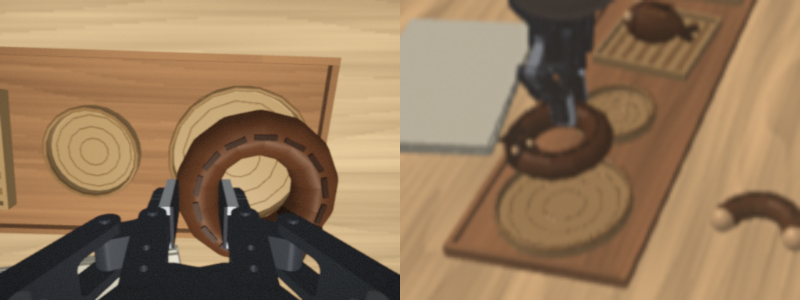

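jog_arm --pt "-0.001 0.001 0.025 0" --pt "-0.001 0.001 0.05 0" --pt "-0.001 0.001 0.062 0" --pt "-0.001 0.001 0.069 0" --pt "-0.001 0.001 0.069 0" --pt "-0.001 0.001 0.069 0"

```text
clock: 21.25
position: [637.6, 166.6, 12.6]
ee_rot: [-0.001, 1.0, -0.0, 0.005]
contact_force: [-0.6, -0.0, -1.3]
gripper_width: 23.3
```

```bash
python3 -c "
from h import *
plan((637,166,10.5),90)
a,_=snap('wrist','w16');b,_=snap('side','s16')
cv2.imwrite('pics/c16.png',np.hstack([cv2.resize(a,(400,300)),cv2.resize(b[190:290,90:223],(400,300))])[:,:,::-1])"
```

```text
clk 21.25 pos [637.6 166.6  12.6] jaw 90.1 j6 -2.08 w 23.3 F [-0.6 -0.  -1.3] tilt [ 0.009 -0.001 -1.   ]
shift [ 0.0006 -0.0006  0.0021] turn [np.float64(0.1), np.float64(-179.9)]
```

View pics/c16.png

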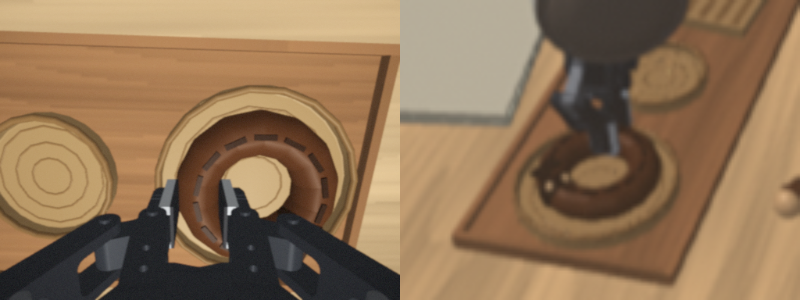

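The ring is centred in the dish (dish 157–357, ring 178–338 in the crop). Lowering the last 2 mm and releasing.

jog_arm --pt "0 0 0.002 0" --pt "0 0 0.002 0" --pt "0 0 0.002 0"

```text
clock: 21.72
position: [637.7, 166.7, 10.8]
ee_rot: [-0.001, 1.0, -0.0, 0.005]
contact_force: [-0.4, 0.3, 0.8]
gripper_width: 23.5
```

jog_arm --pt "0 0 0 0" --pt "0 0 0 0" --pt "0 0 0 0" --pt "0 0 -0.015 0" --pt "0 0 -0.05 0" --pt "0 0 -0.09 0" --pt "0 0 -0.13 0" --pt "0 0 -0.13 0" --hand -0.15

```text
clock: 22.72
position: [639.0, 167.7, 146.7]
ee_rot: [-0.001, 1.0, 0.002, 0.01]
contact_force: [-0.1, -0.1, -0.6]
gripper_width: 36.0
```

```bash
python3 -c "
from h import *
plan((540,391,130),92)
a,_=snap('wrist','w17');b,_=snap('side','s17')
s=_
P=blob('w17','wrist',(310,180),23)
print(cv2.minEnclosingCircle(P))
cv2.imwrite('pics/c17.png',np.hstack([cv2.resize(a,(400,300)),cv2.resize(b[190:290,90:223],(400,300))])[:,:,::-1])"
```

```text
clk 22.73 pos [639.  167.7 146.7] jaw 90.2 j6 -2.08 w 36.0 F [-0.1 -0.1 -0.6] tilt [ 0.019  0.003 -1.   ]
shift [0.0987 0.2235 0.0156] turn [np.float64(-1.8), np.float64(178.2)]
w17 px [266.6 308.2] [    0    81   512   303 51978] centre [714.6 170.4] LxW 555.7 311.9 len dir -90.0 mean [780.3 180.1]
((822.024658203125, 170.4899444580078), 282.0734558105469)
```

View pics/c17.png

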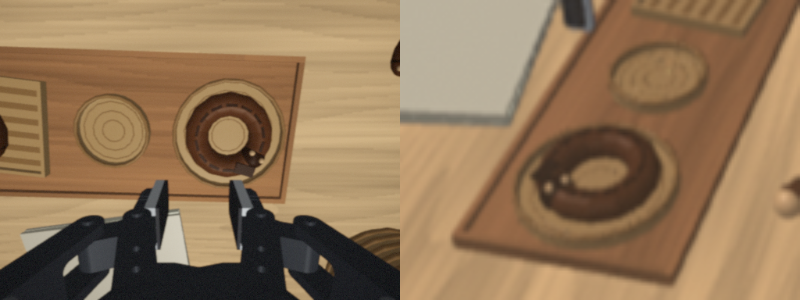

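The ring lies flat in the round dish with an even margin. Now to the small fish.

jog_arm --pt "0.02 0.045 0 0" --pt "0.04 0.09 0.005 0" --pt "0.06 0.135 0.01 0" --pt "0.08 0.18 0.015 0" --pt "0.095 0.215 0.016 0" --pt "0.099 0.2235 0.016 0" --pt "0.099 0.2235 0.016 0" --pt "0.099 0.2235 0.016 0" --hand 0.1

```text
clock: 23.82
position: [537.5, 388.9, 124.7]
ee_rot: [-0.0, 1.0, -0.0, 0.005]
contact_force: [-1.0, -0.8, 0.2]
gripper_width: 47.0
```

```bash
python3 -c "
from h import *
plan((540,391,0),92)
a,_=snap('wrist','w18')
P=blob('w18','wrist',(254,180),13)"
```

```text
clk 23.82 pos [537.5 388.9 124.7] jaw 90.0 j6 -2.45 w 47.0 F [-1.  -0.8  0.2] tilt [ 0.01 -0.   -1.  ]
shift [-0.0012  0.0021  0.1247] turn [np.float64(-2.0), np.float64(178.0)]
w18 px [256.9 185. ] [ 241  149   33   71 1422] centre [541.3 390.4] LxW 62.0 24.7 len dir -6.0 mean [541.5 390.5]
```

View pics/w18.png

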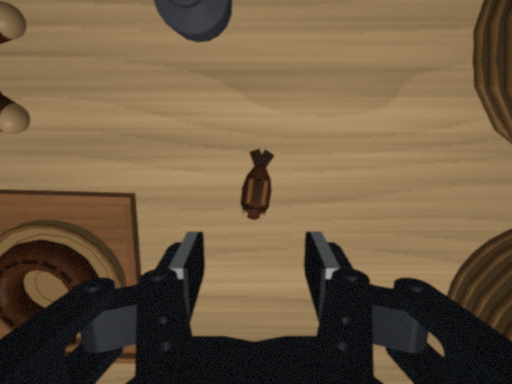

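Small fish at (257,185): 62×25 mm, tail at (261,153), head at (256,217), whole. Grasping.

jog_arm --pt "-0.005 0.001 0.03 6.5" --pt "-0.005 0.001 0.07 6.5" --pt "-0.005 0.001 0.1 6.5" --pt "-0.005 0.001 0.12 6.5" --pt "-0.005 0.001 0.127 6.5" --pt "-0.005 0.001 0.127 6.5"

```text
clock: 24.62
position: [544.5, 389.3, -1.9]
ee_rot: [0.057, 0.998, 0.0, 0.005]
contact_force: [0.7, 0.5, -0.1]
gripper_width: 47.2
```

```bash
python3 -c "
from h import *
plan((543,390,-2.5),83.5)
a,_=snap('wrist','w19')"
```

```text
clk 24.62 pos [544.5 389.3  -1.9] jaw 83.5 j6 -2.56 w 47.2 F [ 0.7  0.5 -0.1] tilt [ 0.011  0.    -1.   ]
shift [0.0016 0.0005 0.0006] turn [np.float64(-0.0), np.float64(-0.0)]
```

View pics/w19.png

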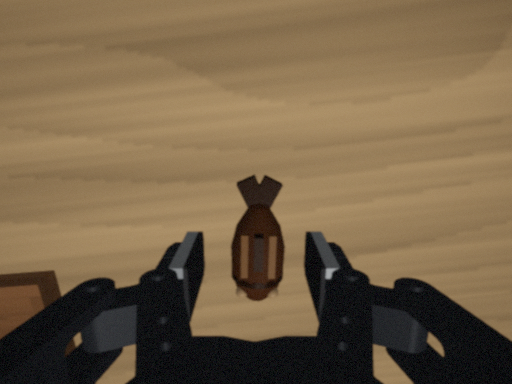

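jog_arm --pt "0.001 0 0.001 0" --pt "0.001 0 0.001 0" --pt "0.001 0 0.001 0" --pt "0.001 0 0.001 0" --pt "0.001 0 0.001 0" --pt "0.001 0 0.001 0" --hand -1

```text
clock: 25.42
position: [544.4, 390.6, -0.7]
ee_rot: [0.057, 0.998, 0.002, 0.007]
contact_force: [-0.7, -0.7, 5.8]
gripper_width: 22.2
```

jog_arm --pt "0 0 -0.005 0" --pt "0 0 -0.015 0" --pt "0 0 -0.04 0" --pt "0 0 -0.07 0" --pt "0 0 -0.08 0" --pt "0 0 -0.08 0"

```text
clock: 26.18
position: [543.3, 390.6, 79.8]
ee_rot: [0.057, 0.998, 0.002, 0.007]
contact_force: [0.1, -0.2, -1.2]
gripper_width: 22.4
```

```bash
python3 -c "
from h import *
plan((633,67.4,80),83.5)
a,_=snap('wrist','w20')"
```

```text
clk 26.18 pos [543.3 390.6  79.8] jaw 83.5 j6 -2.56 w 22.4 F [ 0.1 -0.2 -1.2] tilt [ 0.014  0.003 -1.   ]
shift [-1.257e-01 -3.110e-01 -1.000e-04] turn [np.float64(0.0), np.float64(0.0)]
```

View pics/w20.png

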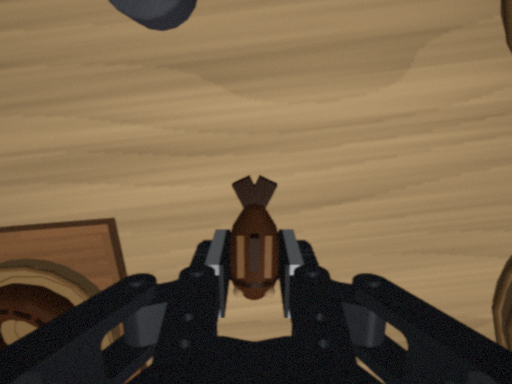

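jog_arm --pt "-0.018 -0.045 0 0" --pt "-0.037 -0.092 0 0" --pt "-0.058 -0.144 0 0" --pt "-0.079 -0.196 0 0" --pt "-0.1 -0.248 0 0" --pt "-0.119 -0.295 0 0" --pt "-0.126 -0.311 0 0" --pt "-0.126 -0.311 0 0" --pt "-0.126 -0.311 0 0"

```text
clock: 27.35
position: [632.3, 67.9, 78.5]
ee_rot: [0.056, 0.998, 0.001, 0.006]
contact_force: [-0.4, 0.8, 0.7]
gripper_width: 22.5
```

```bash
python3 -c "
from h import *
plan((633,67.2,11),83.5)
a,_=snap('wrist','w21')"
```

```text
clk 27.35 pos [632.3  67.9  78.5] jaw 83.6 j6 -2.05 w 22.5 F [-0.4  0.8  0.7] tilt [ 0.011  0.002 -1.   ]
shift [ 0.     -0.0008  0.0675] turn [np.float64(0.1), np.float64(-179.9)]
```

View pics/w21.png

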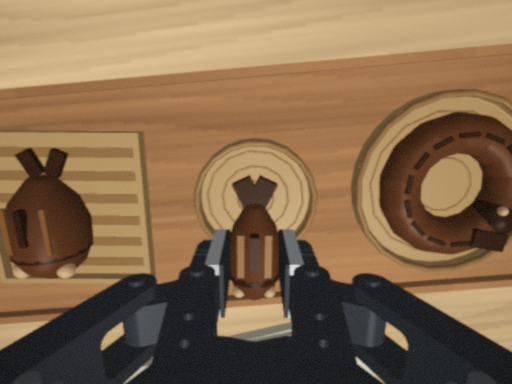

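Fish at col 255 and cup dish centred at col 256. Lowering.

jog_arm --pt "-0.001 -0.001 0.025 0" --pt "-0.001 -0.001 0.05 0" --pt "-0.001 -0.001 0.062 0" --pt "-0.001 -0.001 0.068 0" --pt "-0.001 -0.001 0.068 0" --pt "-0.001 -0.001 0.068 0"

```text
clock: 28.15
position: [634.7, 67.5, 11.7]
ee_rot: [0.056, 0.998, 0.002, 0.007]
contact_force: [-0.0, 0.5, 0.3]
gripper_width: 22.0
```

```bash
python3 -c "
from h import *
plan((633,67.2,9.5),83.5)
a,_=snap('wrist','w22')"
```

```text
clk 28.15 pos [634.7  67.5  11.7] jaw 83.6 j6 -2.05 w 22.0 F [-0.   0.5  0.3] tilt [ 0.014  0.002 -1.   ]
shift [ 0.0017 -0.0005  0.0022] turn [np.float64(0.1), np.float64(-179.9)]
```

View pics/w22.png

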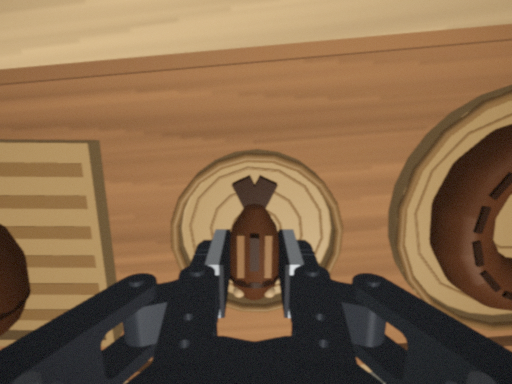

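jog_arm --pt "0.003 0 0.001 0" --pt "0.003 0 0.002 0" --pt "0.003 0 0.0025 0" --pt "0.003 0 0.0025 0"

```text
clock: 28.7
position: [631.7, 67.7, 9.5]
ee_rot: [0.056, 0.998, 0.002, 0.007]
contact_force: [-2.0, 1.0, 2.4]
gripper_width: 22.1
```

jog_arm --pt "0 0 0 0" --pt "0 0 0 0" --pt "0 0 0 0" --pt "0 0 -0.015 0" --pt "0 0 -0.05 0" --pt "0 0 -0.09 0" --pt "0 0 -0.14 0" --pt "0 0 -0.18 0" --pt "0 0 -0.18 0" --hand -0.2

```text
clock: 29.82
position: [631.6, 67.8, 195.5]
ee_rot: [0.056, 0.998, 0.003, 0.012]
contact_force: [-0.0, -0.1, 0.3]
gripper_width: 33.9
```

```bash
python3 -c "
from h import *
plan((633,67.2,9.5),83.5)
a,s=snap('wrist','w23');b,_=snap('side','s23')
blob('w23','wrist',(254,170),23)
cv2.imwrite('pics/c23.png',np.hstack([cv2.resize(a,(400,300)),cv2.resize(b[120:300,90:330],(400,300))])[:,:,::-1])"
```

```text
clk 29.82 pos [631.6  67.8 195.5] jaw 83.6 j6 -2.05 w 33.9 F [-0.  -0.1  0.3] tilt [ 0.024  0.005 -1.   ]
shift [ 0.0028 -0.0018  0.186 ] turn [np.float64(0.1), np.float64(-179.9)]
w23 px [252.6 160.4] [241 132  24  58 828] centre [628.5  67.1] LxW 59.5 23.7 len dir -7.0 mean [627.9  67.2]
```

View pics/c23.png

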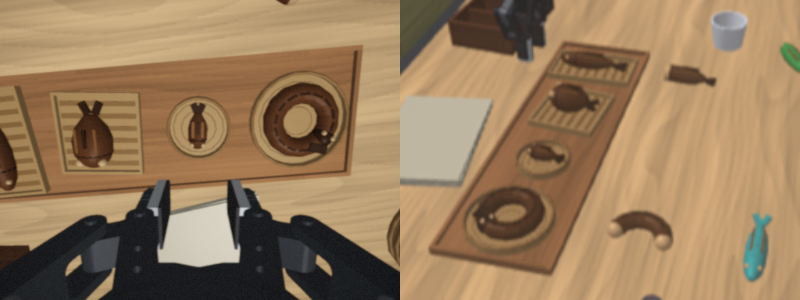

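All four fish are in their dishes. In the side view the decoys are where they began: broken curl (235,257), headless (264,165), the same pixels as at the start. One pause with a numeric check, then I'll hand in.

jog_arm --pt "0.03 0 -0.02 0" --pt "0.06 0 -0.04 0" --pt "0.06 0 -0.04 0" --pt "0.06 0 -0.04 0" --pt "0.06 0 -0.04 0"

```text
clock: 30.55
position: [568.9, 73.8, 228.2]
ee_rot: [0.056, 0.998, 0.002, 0.006]
contact_force: [-0.2, 0.5, -0.2]
gripper_width: 34.2
```

```bash
python3 - <<'E'
from h import *
plan((630,67,200),83.5)
a,s=snap('wrist','w24'); t,_=snap('top','t24'); cv2.imwrite('pics/c24.png',np.hstack([cv2.resize(a,(400,300)),cv2.resize(t[85:235,80:440],(400,300))])[:,:,::-1])
for q in ((95,161),(254,120)): pass
im=cv2.imread('pics/side0.png').astype(int);im2=cv2.imread('pics/s23.png').astype(int)
for nm,(u,v) in dict(broken=(235,257),headless=(264,165)).items(): print(nm,abs(im-im2)[v-14:v+14,u-20:u+20].mean().round(1))
E
```

```text
clk 30.55 pos [568.9  73.8 228.2] jaw 83.6 j6 -2.1 w 34.2 F [-0.2  0.5 -0.2] tilt [ 0.012  0.002 -1.   ]
shift [-0.0611  0.      0.0289] turn [np.float64(0.1), np.float64(-179.9)]
broken 2.0
headless 1.9
```

View pics/c24.png

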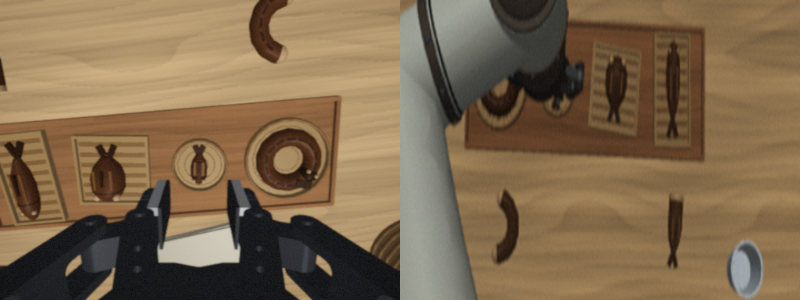

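All fish sit inside their dishes, the decoys are unmoved and the gripper is empty and clear.

```bash
python3 -c "
from bench import *
print(job_done())"
```

```text
the job is handed in; nothing more can be done
None
```

All four fish are in their dishes and the job was handed in at about 30.7 s of the 104 s allowed. `job_done()` gave no verdict.

| Fish | Dish | Offset from dish centre | Limit |
|---|---|---|---|
| Fat | Square | about 4 mm | 34 mm |
| Long | Oblong | about 1 mm | 26 mm |
| Small | Small round | about 2 mm | 15 mm |
| Curled | Large round | about 5 mm, judged by eye | 16 mm |

- **Final checks:** In the last pictures every fish lies flat and belly down, and the gripper is empty and clear. I had no direct measure of height or tilt. The automatic ring measurement failed because the ring's dark pixels merged with the gripper's, so the ring figure comes from pixel edges.
- **Decoys:** The broken curl and headless fish showed only image noise between the first and last side views. I never touched the green or turquoise look-alikes.
- **Disagreement found:** The fingertips did not match the stated 17 mm ahead of the TCP; they stood roughly 8–14 mm behind it. My first grasp of the long fish therefore closed above it. The fish did not move, and I re-grasped it lower.

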